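Refit the washed guide roller of the film unwinder

ROBOT

A 7-joint arm with a two-finger parallel gripper is mounted at the origin on the work surface. World frame = base frame: x ahead of the robot, y to its left, z up, the work surface at z = 0. Lengths are in m, angles in rad, forces in N, time in s.
With the tool pointing down it reaches from about 0.35 to 0.9 m from the base axis. Payload 8.1 kg.
Tool frame: the origin (TCP) lies on the mounting face of the last link; the fingertips stand 173 mm ahead of it and the grasp point (between the pads) lies 155 mm ahead of it; z points along the fingers, y is the direction in which the jaws open and shut (so a half turn about z gives the same grasp; the last joint's range is limited). The gripper opens to 85 mm and grips with 20 to 120 N. Pads are 22 mm wide; open, the fingers measure 114 mm over their backs; the gripper's body (76 mm by 85 mm) begins 54 mm behind the grasp point. The pads swing forward as they close: fully open they stand 13 mm farther back than shut.
Start: joints at [1.148, 0.434, 0.025, 1.573, -0.012, 1.134, -0.075], TCP at [0.196, -0.593, 0.405] pointing down, gripper open.
Joint ranges: [-2.62, 2.62], [-0.44, 2.09], [-1.27, 1.32], [0.08, 2.57], [-1.32, 4.46], [0.12, 2], [-2.74, 2.74]. Speed limits (rad/s): [2.22, 2.22, 3.01, 3.01, 3.14, 3.14, 3.14].

INTERFACE

Orientations are given as a unit quaternion [x, y, z, w].
In Python, from workcell import manip, imaging gives the robot as it stands. Calls block until the motion is done:
- manip.movep(position, orientation): joint-space move of the TCP to a pose.
- manip.move_linear(position, orientation=None, velocity=0.15): straight line of the TCP; orientation=None keeps the orientation; velocity is the mean speed in m/s.
- manip.set_joints(angles): joint-space move.
- manip.move_gripper(opening, f_grip=None): opening from 0.0 (shut) to 1.0 (fully open); f_grip is the grip in N (None keeps the last); returns when the fingers have stopped.
- manip.hold(seconds).
- manip.solve_ik(position, orientation): joint angles nearest the present ones, or None.
- imaging.grab_frame(name): name is "scene" or "top" or "wrist"; returns the picture (384x512x3 uint8, red, green, blue); there is no depth.
- imaging.calibration(name): a dict with "fx", "fy", "cx", "cy" (pixels), "extrinsics" (4x4, takes a point from camera to world coordinates). Camera axes: x right, y down, z forward; pixel columns grow to the right and rows downward; lengths in m; the calibration is good to about 2 mm. A picture is of the moment at which its call begins: read the wrist's pose just before it. calibration takes no time and is no camera call; for the wrist camera it gives the pose at the moment of the call.
A pose or a line that the arm cannot do raises manip.IKError and nothing moves.
- manip.job_done(): hands the job in, once; it reports no verdict.
Readings, each from a call of its own:
- manip.current_time_s(): time.
- manip.current_qpos(): joint angles.
- manip.current_qd(): joint speeds.
- manip.current_joint_efforts(): joint torques, N m.
- manip.current_ee_pos(): TCP position.
- manip.current_ee_rot(): TCP orientation.
- manip.current_ft_force(): force on the tool from outside, world axes, zero at the start.
- manip.current_wrist_torque(): the same for the moment, N m.
- manip.current_opening(): opening from 0.0 (shut) to 1.0 (fully open).
Only numpy, scipy, OpenCV 4.12 (cv2) and the standard library are available. Lean on these libraries where they do the work, as an engineer would, in place of code of your own. Each camera call takes 0.05 s, during which the arm holds its last target. There are 200 camera calls.

TASK

Take the longer of the two washed rollers from the sloping drain rack and lay it gently in the two saddles of the roller stand, between the centres. Then slide the tailstock fully home so that the roller is carried on both centres, and lock the tailstock with the headed pin from its block, pushed down through fork and lug until its head sits flush on the fork. Leave the shorter roller where it is.

Things in the scene. Friction and masses are not known exactly. Their poses are not given: they have to be found in the camera images.
- roller: The longer roller: grey plastic, 170 mm long, 40 mm diameter, 0.29 kg, a 20 mm bore 24 mm deep in each end. x runs along it; origin: centre of the end face that starts low in the rack. It starts in one of the rack's two troughs, 30 degrees from level, low end towards the robot. Either end may go to either centre.
- roller_mid (a point): Middle of the longer roller, on its axis (85 mm along x from its origin).
- short_roller: The shorter roller, 125 mm long, 40 mm diameter, otherwise alike, in the other trough (100 mm beside, axis to axis). Origin at its low end face, x along it. To be left there.
- rack: White drain rack, base 200 x 200 mm, fixed; origin under its centre. Two troughs at y = +50 and -50 mm climb at 30 degrees along +x; low ends of the roller axes at x = -85, z = 65 mm. Each has two V cradles 10 mm thick, 18 and 117 mm from the roller's low end, and a stop under that end; between the cradles fingers have 25 mm of room below the roller axis.
- stand: Grey stand, base 110 x 360 mm, fixed; origin at underside, z up. Line of centres along its y at x = 0, 90 mm up: headstock (66 wide, 120 high) at -y, sliding tailstock at +y. V saddles (12 thick, 48 wide, tops 84 up) at y = -75 and +35 mm hold a laid-in roller with its axis 87 mm up; between them only the 15 mm base lies below. The pin fork stands on the -x (robot) side.
- head_centre (a point): Centre of the headstock face that looks along stand +y, on the line of centres, 90 mm up; its cone (24 mm wide at the face) stands out 13 mm from it along +y.
- seat_mid (a point): Where the roller's middle lies when it is carried on both centres: on the line of centres, 90 mm up. To be lowered in clear of both cone tips, the roller's middle must be 12 to 36 mm from here towards the tailstock; the tailstock then pushes it along.
- tailstock (a joint): Slide of the tailstock in m: 0 fully back, 0.070 fully home at its stop (moves along stand -y). Its face, with a cone like the headstock's, is 89 mm from seat_mid when home and 159 mm when fully back. Stiff by about 3 N, and the cones lift the roller in the last 10 mm.
- tail_handle (a point): Black square handle, 24 x 24 mm, standing upright on the tailstock; this point is on its axis, 155 mm above the table; the handle runs from 115 to 180 mm, the tailstock block (66 x 50 mm) lies below 115 mm.
- lug_hole (a point): Centre of the upper mouth of the 16 mm vertical hole in the tailstock's lug (14 mm thick), 77 mm up; moves with the tailstock. Under fork_hole when the tailstock is home.
- fork_hole (a point): Centre of the upper mouth of the 15 mm vertical hole through both fork plates (50 x 50 mm); 90 mm up, the top of the fork. The plates span 90 to 80 and 60 to 50 mm up; the lug passes between them. Below there is free depth to 15 mm above the table.
- pin: Steel headed pin, 103 mm overall, 0.10 kg, standing upright in its block. Shank 12 mm diameter, 55 mm long, chamfered foot; head 26 mm diameter, 8 mm thick; above the head a grip stem of 16 mm diameter, 40 mm tall. Origin: centre of the head's underside, z up along the stem (stem top at z = 48 mm).
- pin_block: White block, 65 mm cube, fixed, with a 16 mm through hole where the pin stands with its head on the block's top, 65 mm up. Origin under its centre.
Mind the look-alikes: they are no part of the job. Leave any turquoise look-alike of the roller alone.

How it is judged:
By the outcome, as a careful person would: the job done as asked, in the order asked, and still so for the second after the job is handed in, with the robot touching nothing.
It also fails if it takes over 72 s, if anything falls off the work surface, if the arm or the gripper's body presses on something with over 40 N, if the wrist force passes 120 N, or if a joint passes its speed limit or range.

## Working session

There is one attempt and no reset: what is moved stays moved. The work goes in short steps, each a Python script; the robot and the scene stay as the last script left them, time stands still between calls to the robot, and variables do not carry over. Pictures are saved under pics/ and viewed, about 8 in all and at most 12, crops included, and the job is handed in when it is done.

```bash
ls; mkdir -p pics
python3 - <<'E'
from workcell import manip, imaging
import cv2, numpy as np
np.set_printoptions(precision=4,suppress=True)
for n in ["scene","top"]:
    im=imaging.grab_frame(n); np.save(f"pics/{n}0.npy",im)
    cv2.imwrite(f"pics/{n}0.png",cv2.resize(im[:,:,::-1],None,fx=1.5,fy=1.5,interpolation=cv2.INTER_CUBIC))
    c=imaging.calibration(n); print(n,c["fx"],c["fy"],c["cx"],c["cy"]); print(c["extrinsics"])
print(manip.current_time_s(), manip.current_ee_pos(), manip.current_ee_rot(), manip.current_ft_force(), manip.current_opening())
E
```

```text
pics
scene 358.7283831486346 358.7283831486346 260.38623786503047 185.72546168607752
[[-0.23    0.8131 -0.5348  0.9404]
 [ 0.9732  0.1947 -0.1226  0.0774]
 [ 0.0045 -0.5486 -0.836   0.9276]
 [ 0.      0.      0.      1.    ]]
top 393.48419290480774 393.48419290480774 264.4295042566383 184.90732588720198
[[ 0.0205 -0.9805  0.1956  0.235 ]
 [-0.9993 -0.0141  0.0339 -0.0766]
 [-0.0305 -0.1961 -0.9801  1.1025]
 [ 0.      0.      0.      1.    ]]
0.1 [ 0.1964 -0.5931  0.404 ] [ 0.9872  0.1592 -0.0002 -0.0007] [0.4227 0.1275 0.0296] 1.0001132721687558
```

View pics/scene0.png

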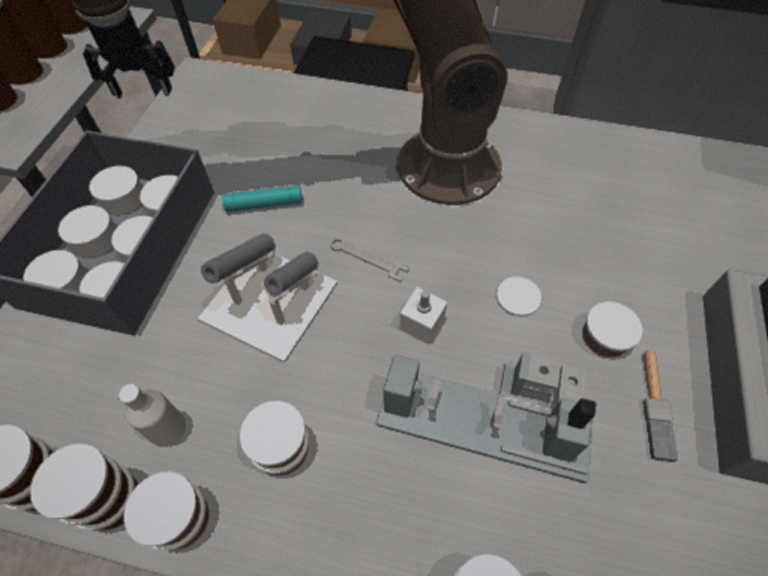

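View pics/top0.png

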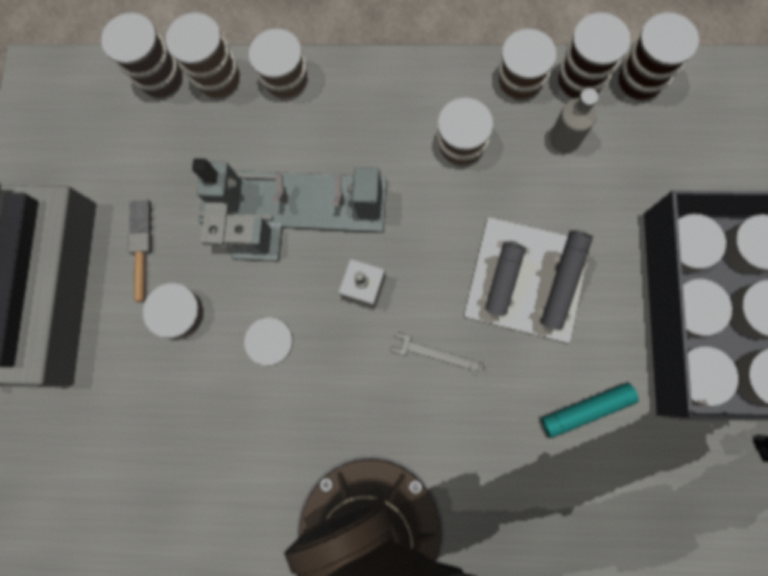

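Candidates in the top view (1.5x pixels):
- The dark long roller at (567,280), about 90 px long. This matches the description.
- The dark short roller at (506,280).
- The turquoise look-alike at (590,410).

The stand has its headstock at (367,192), the tailstock handle at (205,170), the fork hole at (240,229), and the pin at (360,280). I'll measure the rollers now and check the choice with a close wrist view.

```bash
cat > h.py <<'E'
from workcell import manip, imaging
import numpy as np, cv2
from scipy.spatial.transform import Rotation as R
np.set_printoptions(precision=4,suppress=True)
def ray(c,uv):
    d=np.array([(uv[0]-c["cx"])/c["fx"],(uv[1]-c["cy"])/c["fy"],1.]); T=np.array(c["extrinsics"])
    d=T[:3,:3]@d; return T[:3,3],d/np.linalg.norm(d)
def onz(c,uv,z):
    o,d=ray(c,uv); return o+d*(z-o[2])/d[2]
def proj(c,p):
    T=np.linalg.inv(np.array(c["extrinsics"])); q=T[:3,:3]@p+T[:3,3]
    return np.array([c["fx"]*q[0]/q[2]+c["cx"],c["fy"]*q[1]/q[2]+c["cy"]])
def tri(rays):
    A=np.zeros((3,3));b=np.zeros(3)
    for o,d in rays:
        M=np.eye(3)-np.outer(d,d);A+=M;b+=M@o
    p=np.linalg.solve(A,b); return p,[np.linalg.norm((np.eye(3)-np.outer(d,d))@(p-o)) for o,d in rays]
def down(yaw): # tool z down, tool x at heading yaw; 
    c,s=np.cos(yaw),np.sin(yaw)
    return R.from_matrix(np.array([[c,s,0],[s,-c,0],[0,0,-1]]))
def save(im,name,crop=None,f=1):
    if crop: im=im[crop[1]:crop[3],crop[0]:crop[2]]
    cv2.imwrite(f"pics/{name}.png",cv2.resize(im[:,:,::-1],None,fx=f,fy=f,interpolation=cv2.INTER_CUBIC))
E
python3 - <<'E'
from h import *
T=np.eye(4);T[:3,:3]=R.from_quat(manip.current_ee_rot()).as_matrix();T[:3,3]=manip.current_ee_pos()
w=imaging.calibration("wrist");print("wrist in tool\n",np.linalg.inv(T)@np.array(w["extrinsics"]),w["fx"],w["cx"],w["cy"])
L={}
for n,roi in [("top",(310,145,400,225)),("scene",(130,150,215,215))]:
    im=np.load(f"pics/{n}0.npy");c=imaging.calibration(n)
    g=im.max(2);m=np.zeros_like(g);x0,y0,x1,y1=roi
    m[y0:y1,x0:x1]=(g[y0:y1,x0:x1]<82)*255
    nn,lab,st,ce=cv2.connectedComponentsWithStats(m)
    for i in range(1,nn):
        if st[i,4]>150:
            p=np.argwhere(lab==i)[:,::-1].astype(np.float32);r=cv2.minAreaRect(p)
            print(n,st[i],r)
# rough wrist looks
for p in [(0.36,-0.3,0.42),(0.5,0.12,0.42)]:
  for yaw in (0,np.pi/2,-np.pi/2,np.pi):
    q=manip.solve_ik(p,down(yaw).as_quat());print(p,yaw,q)
E
```

```text
wrist in tool
 [[ 0.0007 -0.9445 -0.3284  0.0858]
 [ 1.      0.0007  0.0003 -0.0005]
 [-0.     -0.3284  0.9445  0.0307]
 [ 0.      0.      0.      1.    ]] 341.38938130645255 257.8929576380623 192.72804108343703
top [360 154  34  65 740] ((376.0, 186.0), (17.0762996673584, 66.40782928466797), 18.434947967529297)
top [324 162  26  47 429] ((336.1415100097656, 185.2547149658203), (14.697578430175781, 47.38938522338867), 15.945395469665527)
scene [144 160  39  28 292] ((162.32308959960938, 173.31539916992188), (7.566117763519287, 45.396705627441406), 60.2551155090332)
scene [185 173  27  23 170] ((198.2692108154297, 185.15383911132812), (8.320503234863281, 33.004661560058594), 56.3099365234375)
(0.36, -0.3, 0.42) 0 [ 0.6278  0.1698 -0.0545  1.9121  0.0106  1.06   -1.0019]
(0.36, -0.3, 0.42) 1.5707963267948966 [ 0.9032  0.1953 -0.3763  1.8914  0.0814  1.0696  0.4943]
(0.36, -0.3, 0.42) -1.5707963267948966 [ 0.3964  0.1604  0.2133  1.9294 -0.0389  1.0557 -2.5154]
(0.36, -0.3, 0.42) 3.141592653589793 [ 1.1401  0.2357 -0.6644  1.8747  0.1635  1.0856  1.9833]
(0.5, 0.12, 0.42) 0 [ 0.2697  0.3465 -0.788   1.7703  0.2687  1.136  -2.174 ]
(0.5, 0.12, 0.42) 1.5707963267948966 [ 0.3181  0.366  -0.8597  1.767   0.302   1.1471 -0.6349]
(0.5, 0.12, 0.42) -1.5707963267948966 [ 0.4398  0.4345 -1.0583  1.7591  0.4065  1.189   2.4068]
(0.5, 0.12, 0.42) 3.141592653589793 [ 0.4462  0.4393 -1.0699  1.7588  0.4132  1.1921  0.8295]
```

Run:
```python
from h import *
import json
def look(name):
    manip.hold(0.2)
    c=imaging.calibration("wrist");im=imaging.grab_frame("wrist");np.save(f"pics/{name}.npy",im)
    json.dump({k:np.array(v).tolist() for k,v in c.items()},open(f"pics/{name}.json","w"));save(im,name,f=1.5)
manip.movep((0.43,-0.31,0.45),down(-0.22).as_quat());print(manip.current_time_s(),manip.current_qpos());look("w_rack")
manip.set_joints([-0.2,0.43,0,1.57,0,1.13,-0.2]);print(manip.current_time_s(),manip.current_ee_pos(),R.from_quat(manip.current_ee_rot()).as_matrix()[:,0]);look("w_stand")
```

```text
1.4833 [ 0.5414  0.2462 -0.0195  1.7348  0.0058  1.1608 -1.2717]
3.3167 [0.6218 0.0699 0.4087] [0.0032 1.     0.0014]
```

View pics/w_rack.png

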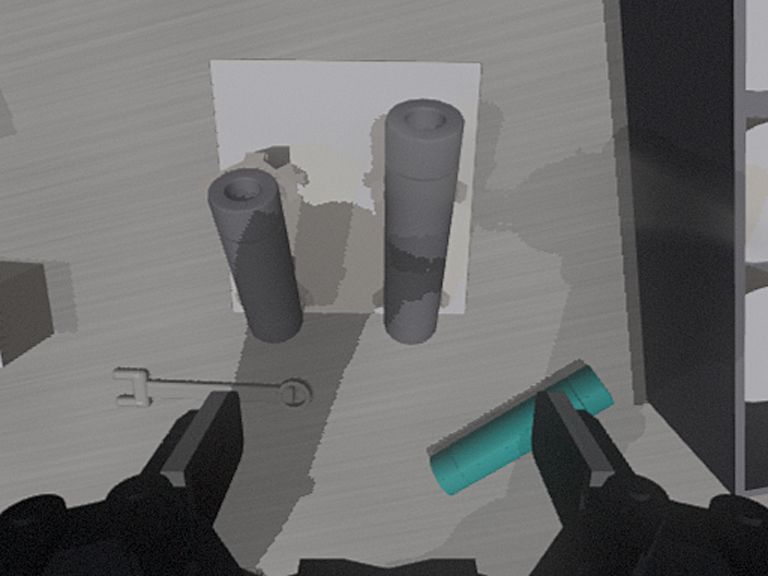

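View pics/w_stand.png

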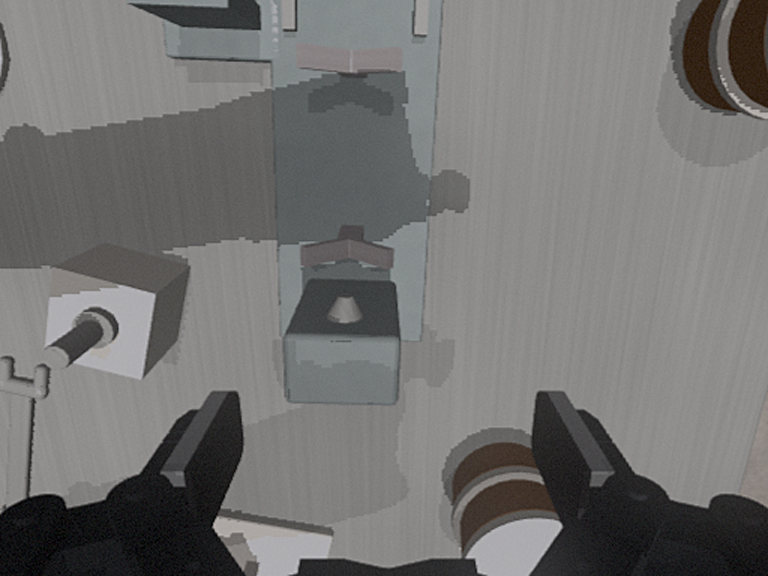

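The long roller is the right-hand one here: its high-end bore is at (425,121) and its low end near (411,340). The short one is on the left at (243,190), and the turquoise one lies on the table at (520,430). In the stand view, the headstock's top face spans (286,336) to (399,403), its cone is at (345,308), the saddles are at (348,250) and (350,58), and the pin stem is at (75,345).

Run:
```python
from h import *
import json
L=lambda n:json.load(open(f"pics/{n}.json"))
c=L("w_rack")
im=np.load("pics/w_rack.npy").astype(int)
co=[(210,60),(481,64),(465,313),(234,311)]
for z in (0.004,0.01):
    P=np.array([onz(c,np.array(p)/1.5,z) for p in co]);print(z,P[:,:2].ravel(),np.linalg.norm(P-np.roll(P,-1,0),axis=1),P.mean(0))
hi=onz(c,np.array([425,121])/1.5,0.150);shi=onz(c,np.array([243,190])/1.5,0.065+0.0625);print("hi",hi,"short hi",shi)
# roller axis: side edges of long roller, rows 130..320 (x1.5)
g=im.max(2)
for r in (150,180,210,240,270,300,320):
    row=g[int(r/1.5)];xs=np.where(row[240:330]<95)[0]+240;print(r,xs.min()*1.5,xs.max()*1.5,end=' | ')
print()
T=imaging.calibration("top");S=imaging.calibration("scene")
# top-view / scene high ends handled by projection check
for n,cc in (("top",T),("scene",S)): print(n,"hi proj x1.5",proj(cc,hi)*1.5)
s=L("w_stand");sc=lambda *p:np.array(p)/1.5
for p in [(287,337),(399,334),(398,403),(285,403)]: print("head top",onz(s,sc(*p),0.12))
print("cone tip",onz(s,sc(345,300),0.09))
for p in [(297,62),(402,62),(302,250),(394,255)]: print("saddle top",onz(s,sc(*p),0.084))
for p in [(348,240),(350,58)]: print("saddle V",onz(s,sc(*p),0.07))
for p in [(281,300),(277,110),(423,300),(438,60)]: print("base edge",onz(s,sc(*p),0.015))
print("pin stem top",onz(s,sc(58,356),0.113),"head",onz(s,sc(99,324),0.073))
```

```text
0.004 [ 0.5766 -0.2086  0.5298 -0.4045  0.3356 -0.359   0.3815 -0.163 ] [0.2014 0.1995 0.2013 0.2003] [ 0.4559 -0.2838  0.004 ]
0.01 [ 0.5756 -0.2104  0.5296 -0.4034  0.3381 -0.3585  0.3834 -0.1654] [0.1985 0.1966 0.1984 0.1974] [ 0.4567 -0.2844  0.01  ]
hi [ 0.5042 -0.3464  0.15  ] short hi [ 0.4896 -0.2404  0.1275]
150 457.5 459.0 | 180 384.0 454.5 | 210 385.5 451.5 | 240 384.0 447.0 | 270 384.0 442.5 | 300 382.5 438.0 | 320 361.5 435.0 | 
top hi proj x1.5 [580.3643 233.0852]
scene hi proj x1.5 [209.0242 272.5129]
head top [0.571  0.0391 0.12  ]
head top [0.6326 0.0405 0.12  ]
head top [ 0.6323 -0.003   0.12  ]
head top [ 0.5672 -0.0024  0.12  ]
cone tip [0.6012 0.0496 0.09  ]
saddle top [0.5793 0.181  0.084 ]
saddle top [0.6346 0.1809 0.084 ]
saddle top [0.5763 0.079  0.084 ]
saddle top [0.6307 0.0757 0.084 ]
saddle V [0.6026 0.0816 0.07  ]
saddle V [0.6064 0.1842 0.07  ]
base edge [0.5473 0.0222 0.015 ]
base edge [0.5539 0.1575 0.015 ]
base edge [0.6544 0.0216 0.015 ]
base edge [0.6606 0.188  0.015 ]
pin stem top [0.4388 0.025  0.113 ] head [0.4418 0.0278 0.073 ]
```

Run:
```python
from h import *
h=-0.231; c,s=np.cos(h),np.sin(h)
a=np.array([c*.8660,s*.8660,.5]); n=np.array([c*.5,s*.5,-.8660]); M=np.column_stack([a,np.cross(n,a),n])
q=R.from_matrix(M).as_quat()
hi=np.array([.5045,-.3467,.150]); mid=hi-.085*a; g=mid+.003*n-.155*n; pre=g-.11*n
print(mid,g,pre)
manip.set_joints([0.5414,0.2462,-0.0195,1.7348,0.0058,1.1608,-1.2717])
print(manip.solve_ik(pre,q),manip.solve_ik(g,q))
manip.movep(pre,q); print(manip.current_time_s(),manip.current_qpos(),manip.current_ft_force())
manip.move_linear(g-.03*n,q,0.15); f0=manip.current_ft_force()
save(imaging.grab_frame("wrist"),"w_grasp",f=1.2)
manip.move_linear(g,q,0.06); print("at grasp",manip.current_ft_force()-f0,manip.current_ee_pos()-g,manip.current_time_s())
```

```text
[ 0.4328 -0.3298  0.1075] [ 0.3589 -0.3124  0.2391] [ 0.3053 -0.2999  0.3344]
[ 0.761   0.1198  0.0062  2.3124 -0.8223  0.357  -0.3061] [ 1.3589  0.5138 -0.8457  2.2676  1.4451  0.1606 -2.5285]
6.075 [ 0.7598  0.1201  0.0053  2.3099 -0.8208  0.3586 -0.3079] [ 0.7761 -0.3214  0.4798]Traceback (most recent call last):
  File "<stdin>", line 12, in <module>
workcell.IKError: the arm cannot follow that straight line within its joint ranges
```

View pics/w_grasp.png

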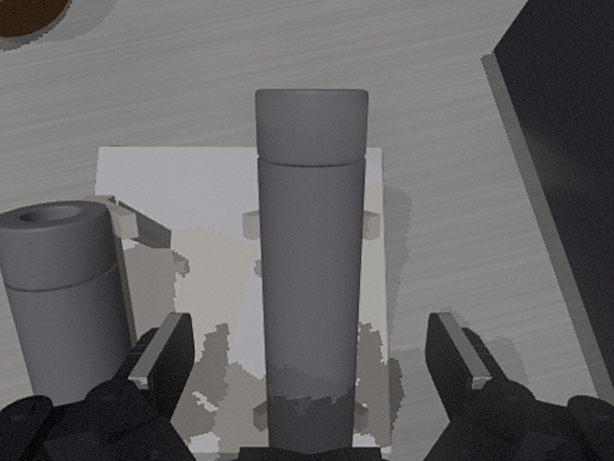

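The roller lies centred between the open fingers: its axis is at column 310, with the fingers at 192 and 428. The full 30° tilt runs joint 6 into its range limit, so I'll use less tilt. The pads are flat, so they still grip the roller squarely.

```bash
cat >> h.py <<'E'
H=-0.231; C,S=np.cos(H),np.sin(H)
A=np.array([C*.8660,S*.8660,.5]); MID=np.array([.5045,-.3467,.150])-.085*A
def tilted(t): # tool pitched forward by t (rad) at rack heading
    x=np.array([C*np.cos(t),S*np.cos(t),np.sin(t)]); z=np.array([C*np.sin(t),S*np.sin(t),-np.cos(t)])
    return R.from_matrix(np.column_stack([x,np.cross(z,x),z])),z
E
python3 - <<'E'
from h import *
print(manip.current_qpos(),manip.current_ee_pos())
for t in (30,25,22,20,15,10):
    r,z=tilted(np.radians(t))
    for d in (0.152,0.182,.23): print(t,d,manip.solve_ik(MID-d*z,r.as_quat()))
E
```

```text
[ 0.9181  0.3168 -0.247   2.3051 -1.2268  0.1625  0.0857] [ 0.3447 -0.3092  0.2657]
30 0.152 [ 1.3589  0.5139 -0.8457  2.2675  1.445   0.1606 -2.5284]
30 0.182 [ 0.9193  0.3176 -0.2482  2.3062 -1.229   0.1613  0.0879]
30 0.23 [ 0.7338  0.1919  0.0117  2.3213 -1.0074  0.2976 -0.1298]
25 0.152 [ 0.6657  0.3701  0.0006  2.2563 -1.0056  0.2128 -0.1768]
25 0.182 [ 0.5727  0.302   0.13    2.2646 -0.9121  0.2881 -0.2668]
25 0.23 [ 0.3521  0.1987  0.4093  2.2716 -0.7888  0.4083 -0.3738]
22 0.152 [ 0.524   0.3729  0.1581  2.229  -0.8565  0.2853 -0.3429]
22 0.182 [ 0.4199  0.3117  0.297   2.2344 -0.8008  0.3601 -0.3921]
22 0.23 [ 0.286   0.212   0.4648  2.2293 -0.6518  0.4608 -0.5247]
20 0.152 [ 0.4488  0.3796  0.2413  2.2089 -0.7803  0.3317 -0.428 ]
20 0.182 [ 0.3542  0.3214  0.3665  2.2111 -0.728   0.4031 -0.4725]
20 0.23 [ 0.2497  0.2236  0.4948  2.2004 -0.581   0.4995 -0.6039]
15 0.152 [ 0.3023  0.4074  0.4046  2.1544 -0.6479  0.4471 -0.5773]
15 0.182 [ 0.2438  0.3525  0.4801  2.1481 -0.5848  0.5093 -0.6317]
15 0.23 [ 0.1744  0.2611  0.5596  2.1266 -0.4606  0.6042 -0.7424]
10 0.152 [ 0.2125  0.4437  0.5041  2.0946 -0.5509  0.5579 -0.6864]
10 0.182 [ 0.1738  0.3917  0.5517  2.0814 -0.4903  0.6173 -0.7388]
10 0.23 [ 0.1234  0.3081  0.6054  2.0506 -0.3892  0.7131 -0.8284]
```

```bash
cat >> h.py <<'E'
def tool(h,t):
    c,s=np.cos(h),np.sin(h)
    x=np.array([c*np.cos(t),s*np.cos(t),np.sin(t)]); z=np.array([c*np.sin(t),s*np.sin(t),-np.cos(t)])
    return R.from_matrix(np.column_stack([x,np.cross(z,x),z])),z
E
python3 - <<'E'
from h import *
r,z=tool(H,np.radians(20)); q=r.as_quat()
manip.move_linear(MID-.19*z,q,0.1)
f0=manip.current_ft_force()
manip.move_linear(MID-.152*z,q,0.06); print("at grasp",manip.current_ft_force()-f0,manip.current_time_s(),manip.current_qpos())
manip.move_gripper(0.3,60); print("opening",manip.current_opening()*85,manip.current_ft_force()-f0)
p=manip.current_ee_pos()
manip.move_linear(np.array(p)+[0,0,.09],q,0.1); print("lift",manip.current_opening()*85,manip.current_ft_force()-f0,manip.current_time_s())
r2,z2=tool(1.533,np.radians(-10))
P=np.array([.6055,.153,.207])-.152*z2
print(manip.current_qpos(),manip.solve_ik(P,r2.as_quat()))
save(imaging.grab_frame("scene"),"sc_lift",(120,100,260,230),4)
E
```

```text
at grasp [ 0.6911 -0.7141 -0.9811] 8.6083 [ 0.4571  0.379   0.2312  2.2082 -0.7699  0.3294 -0.4382]
opening 38.53380562682534 [-2.644   0.6288  3.5132]
lift 38.429846147802536 [-0.4651 -0.3804 -2.8949] 10.1583
[ 0.2614  0.2309  0.4537  2.1301 -0.5048  0.5418 -0.7115] [-0.5881  0.5119  0.2539  1.6016  0.0417  1.1106 -0.419 ]
```

View pics/sc_lift.png

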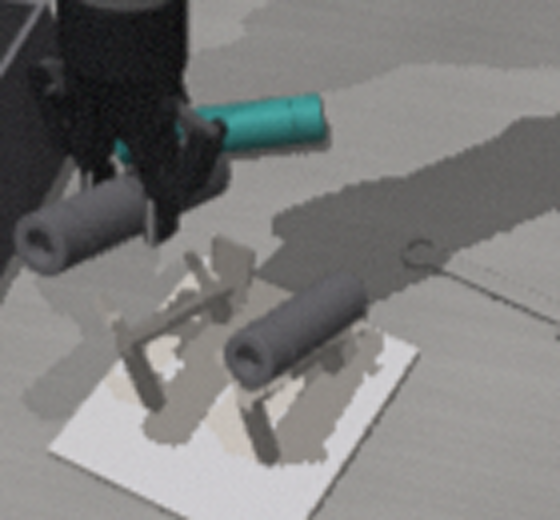

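The long roller is held at about 30° with its low end towards the robot. The short roller is untouched in its trough at (295,330). Next I'll carry the long one to just above the saddles and look.

Run:
```python
from h import *
r2,z2=tool(1.533,np.radians(-10)); q=r2.as_quat()
P=lambda z:np.array([.6055,.153,z])-.152*z2
manip.movep(P(.23),q); print(manip.current_qpos(),manip.current_time_s())
manip.move_linear(P(.125),q,.12); manip.hold(.2); print(manip.current_ft_force(),manip.current_ee_pos()-P(.125))
w=imaging.grab_frame("wrist"); np.save("pics/w_pl.npy",w); s=imaging.grab_frame("scene"); t=imaging.grab_frame("top")
a=cv2.resize(s[220:320,240:400],(480,300),interpolation=cv2.INTER_CUBIC); b=cv2.resize(t[100:185,120:270],(480,272),interpolation=cv2.INTER_CUBIC)
left=np.vstack([a,b,np.zeros((4,480,3),np.uint8)]); w2=cv2.resize(w,(320,240)); right=np.vstack([w2,np.zeros((336,320,3),np.uint8)])
save(np.hstack([left,right]),"pl")
S=imaging.calibration("scene");T=imaging.calibration("top")
for n,c,o,f in (("scene",S,(240,220),3),("top",T,(120,100),3.2)):
    print(n,[((proj(c,np.array(p))-o)*f).round(0) for p in [(.6055-.0031,.068,.125),(.6055+.0031,.238,.125)]])
```

```text
[-0.5912  0.4913  0.2631  1.5754  0.0423  1.1573 -0.4137] 12.0667
[ 0.0732  0.1076 -1.8888] [0.0002 0.0001 0.0007]
scene [array([143., 104.]), array([359., 159.])]
top [array([332.,  64.]), array([127.,  55.])]
```

View pics/pl.png

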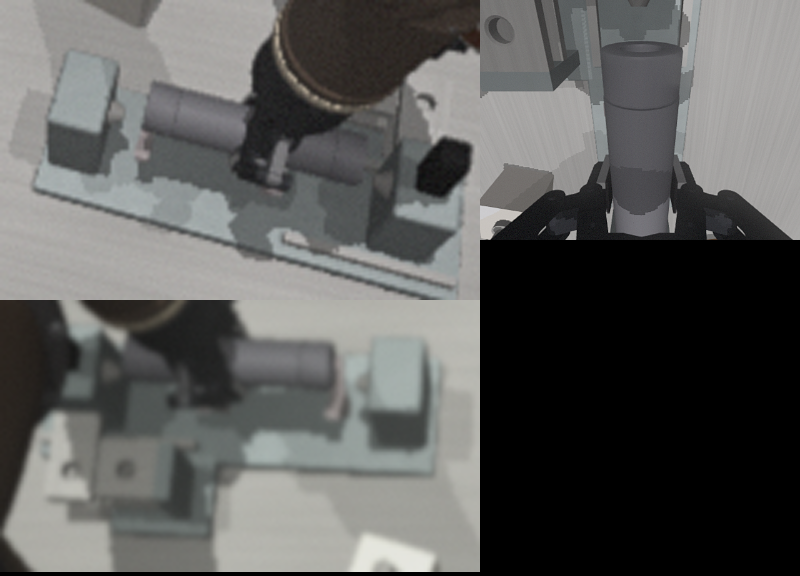

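The roller end is about 26 mm from the headstock face (top crop, 333 against 365), so its middle is roughly 23 mm past seat_mid. It is in line with the saddles, so I'll lower it gently.

Run:
```python
from h import *
r2,z2=tool(1.533,np.radians(-10)); q=r2.as_quat()
P=lambda z:np.array([.6055,.153,z])-.152*z2
manip.move_linear(P(.094),q,.06); manip.hold(.2); f0=np.array(manip.current_ft_force()); print(f0)
z=.094
while z>.080:
    z-=.001; manip.move_linear(P(z),q,.02); f=np.array(manip.current_ft_force())-f0
    print(round(z,4),f, manip.current_wrist_torque())
    if f[2]>2.0: break
print(manip.current_time_s())
```

```text
[-0.5045  0.1501 -2.5864]
0.093 [ 0.2705 -0.1045  0.4991] [ 0.2624  0.0314 -0.031 ]
0.092 [-0.6612 -0.7598  0.3723] [0.3162 0.0213 0.0106]
0.091 [ 1.0602 -0.1921  0.2748] [ 0.2247 -0.0385 -0.005 ]
0.09 [ 0.2861 -0.5652 -0.1662] [ 0.2607 -0.0168  0.0074]
0.089 [ 0.0252 -0.9669  2.562 ] [ 0.159   0.1636 -0.0137]
15.5583
```

Run:
```python
from h import *
import json
r2,z2=tool(1.533,np.radians(-10)); q=r2.as_quat()
P=lambda z:np.array([.6055,.153,z])-.152*z2
manip.move_linear(P(.0882),q,.02); manip.hold(.2); print(manip.current_ft_force(),manip.current_wrist_torque())
manip.move_gripper(0.6); manip.hold(.2); print(manip.current_ft_force())
manip.move_linear(P(.0882)-.11*z2,q,.12)
# look at fork/tailstock: tool down, heading 0, camera over stand tail area
qd=down(1.533).as_quat()
manip.movep((.575,.20,.43),qd); print(manip.current_time_s(),manip.current_qpos()); manip.hold(.3)
c=imaging.calibration("wrist");im=imaging.grab_frame("wrist");np.save("pics/w_tail.npy",im)
json.dump({k:np.array(v).tolist() for k,v in c.items()},open("pics/w_tail.json","w"));save(im,"w_tail",f=1.5)
```

```text
[-4.1279  0.0982  7.7104] [-0.1196  0.7213 -0.1154]
[-0.2057 -0.1109  0.3895]
18.0167 [-0.5649  0.3875  0.2032  1.5911 -0.0834  1.17   -0.3823]
```

View pics/w_tail.png

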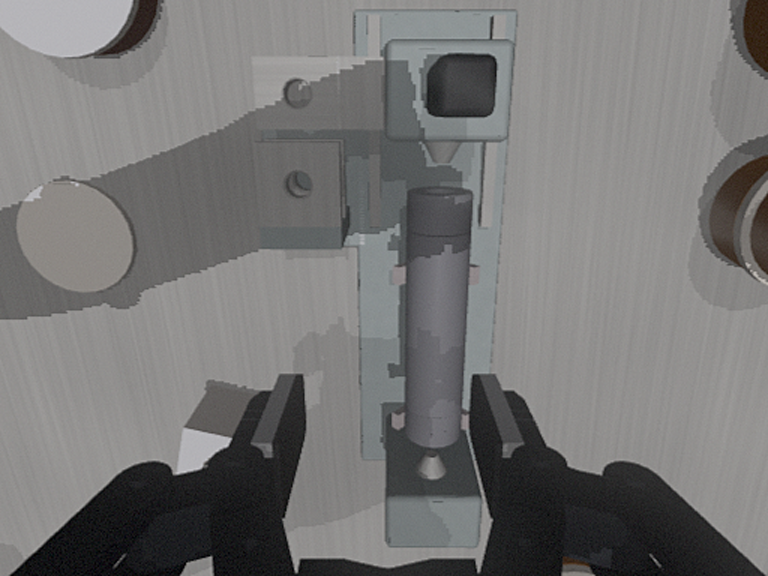

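Both centres are clear of the roller, which lies in both saddles. The handle top is centred at about (467,87), the fork hole is at (300,184), and the lug hole is at (297,93).

Run:
```python
from h import *
import json
c=json.load(open("pics/w_tail.json")); sc=lambda *p:np.array(p)/1.5
print("cam",np.array(c["extrinsics"])[:3,3])
h=[onz(c,sc(*p),.18) for p in [(440,55),(495,55),(495,117),(440,117)]]; print("handle corners",h,"c",np.mean(h,0))
f=onz(c,sc(300,184),.09);l=onz(c,sc(297,93),.077);print("fork",f,"lug",l,np.linalg.norm((f-l)[:2]))
b=[onz(c,sc(*p),.115) for p in [(387,41),(515,40),(508,141),(386,141)]];print("tail block",b,np.mean(b,0))
print("fork plate",[onz(c,sc(*p),.09) for p in [(254,142),(341,142),(342,228),(259,228)]])
print("head",[onz(c,sc(*p),.12) for p in [(387,492),(478,492),(476,546),(387,546)]])
print("roller hi end",onz(c,sc(441,190),.087+.0),"lo edge",onz(c,sc(433,445),.087))
print("base",[onz(c,sc(*p),.015) for p in [(355,10),(517,11),(360,460)]])
im=np.load("pics/w_tail.npy"); save(im,"holes",(165,40,240,160),5)
g=im.max(2)
for (x,y,w) in ((200,123,14),(198,62,14)):
    sub=cv2.GaussianBlur(g,(3,3),0)[y-w:y+w,x-w:x+w]
    m=(sub<np.median(sub)-12).astype(np.uint8)
    cs,_=cv2.findContours(m,cv2.RETR_EXTERNAL,cv2.CHAIN_APPROX_NONE)
    k=max(cs,key=cv2.contourArea); print("hole",(np.array(cv2.minEnclosingCircle(k)[0])+[x-w,y-w])*1.5,cv2.minEnclosingCircle(k)[1]*1.5,cv2.boundingRect(k))
```

```text
cam [0.5791 0.2855 0.3978]
handle corners [array([0.5999, 0.3052, 0.18  ]), array([0.6212, 0.3044, 0.18  ]), array([0.622 , 0.2815, 0.18  ]), array([0.5998, 0.2823, 0.18  ])] c [0.6107 0.2933 0.18  ]
fork [0.5252 0.2463 0.09  ] lug [0.526  0.2972 0.077 ] 0.05093934123630181
tail block [array([0.5796, 0.3184, 0.115 ]), array([0.6436, 0.3165, 0.115 ]), array([0.6421, 0.2679, 0.115 ]), array([0.5773, 0.2703, 0.115 ])] [0.6106 0.2933 0.115 ]
fork plate [array([0.5008, 0.2712, 0.09  ]), array([0.5511, 0.2694, 0.09  ]), array([0.5484, 0.2188, 0.09  ]), array([0.4976, 0.2207, 0.09  ])]
head [array([0.5696, 0.0456, 0.12  ]), array([0.6302, 0.0435, 0.12  ]), array([ 0.6298, -0.0027,  0.12  ]), array([ 0.5679, -0.0006,  0.12  ])]
roller hi end [0.6092 0.2392 0.087 ] lo edge [0.6031 0.0575 0.087 ]
base [array([0.5592, 0.3495, 0.015 ]), array([0.6669, 0.3449, 0.015 ]), array([ 0.5432, -0.009 ,  0.015 ])]
hole [297.  184.5] 14.230399131774902 (3, 5, 19, 18)
hole [295.9722  93.4722] 14.802605152130127 (5, 5, 18, 20)
```

View pics/holes.png

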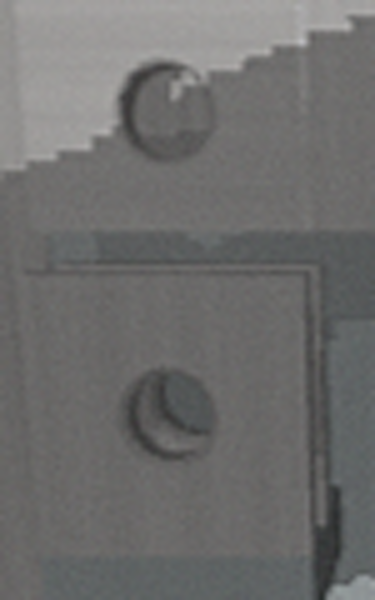

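The tailstock starts part-way in: fork to lug is 51 mm rather than 70, so about 51 mm of travel is left. The handle centre agrees with the block centre at (0.6107, 0.2933). I'll grip the handle and slide it home, watching the force.

Run:
```python
from h import *
q=down(1.533).as_quat(); p=np.array([.6107,.2933,.310]); d=np.array([-.038,-1,0])
manip.movep(p+[0,0,.09],q); manip.move_linear(p,q,.12); f0=np.array(manip.current_ft_force())
manip.move_gripper(.1,80); manip.hold(.1); print("open",manip.current_opening()*85,manip.current_ft_force()-f0,manip.current_time_s())
f0=np.array(manip.current_ft_force())
manip.move_linear(p+.03*d,q,.05); print(manip.current_ft_force()-f0)
s=.03
while s<.060:
    s+=.002 if s<.044 else .001
    manip.move_linear(p+s*d,q,.03); f=np.array(manip.current_ft_force())-f0
    print(round(s,4),f,manip.current_ee_pos()[1])
    if f[1]>22: break
print(manip.current_time_s(),manip.current_opening()*85)
```

```text
open 23.239858153582833 [-5.4755 -0.7161  6.9722] 20.225
[-0.1037  1.0418 -0.3814]
0.032 [ 0.8265  3.1893 -2.4821] 0.26255004183300495
0.034 [ 1.2537  2.5334 -1.6876] 0.26070739419069794
0.036 [-0.1436  3.1864 -2.7446] 0.2587495326472176
0.038 [ 0.992   2.4522 -2.4699] 0.25676255597483333
0.04 [ 0.5683  4.1462 -1.2748] 0.2548657488693725
0.042 [ 1.8481  4.5625 -2.5015] 0.2528874946009144
0.044 [ 1.0128  2.7949 -2.0436] 0.2508738997360406
0.045 [ 1.2604  3.4578 -1.7244] 0.24992002256733406
0.046 [ 0.9389  4.4673 -2.2409] 0.2489457887357654
0.047 [ 1.273   3.783  -1.9052] 0.2479281494411523
0.048 [ 1.1088  4.1521 -2.1352] 0.24693322997794875
0.049 [ 1.7173  3.9228 -2.611 ] 0.24596206748030117
0.05 [ 0.4773  3.4914 -3.2016] 0.24502181227511727
0.051 [ 1.3661  4.8563 -1.4337] 0.24409826516701144
0.052 [ 2.559   4.5949 -1.906 ] 0.2431840497906789
0.053 [ 1.4841  4.8206 -2.8404] 0.24220909508868327
0.054 [ 2.2002  6.8896 -3.4679] 0.24156144780774028
0.055 [ 1.6889  9.164  -4.2443] 0.24137194709649223
0.056 [ 3.8454 11.6374 -5.3937] 0.24118881407018614
0.057 [ 4.5052 13.7431 -6.72  ] 0.24099437172337088
0.058 [ 5.9765 15.9186 -7.7728] 0.2407869772927397
0.059 [ 5.6587 19.542  -8.6114] 0.24060222203853454
0.06 [ 7.2544 22.0404 -9.9834] 0.24043301486531382
26.725 23.086574191394032
```

Run:
```python
from h import *
import json
q=down(1.533).as_quat(); p=np.array([.6107,.2933,.310]); d=np.array([-.038,-1,0])
manip.move_linear(p+.0535*d,q,.03); manip.move_gripper(.6); manip.move_linear(p+.0535*d+[0,0,.1],q,.15)
def look(name):
    manip.hold(.3); c=imaging.calibration("wrist");im=imaging.grab_frame("wrist");np.save(f"pics/{name}.npy",im)
    json.dump({k:np.array(v).tolist() for k,v in c.items()},open(f"pics/{name}.json","w")); return im
x=np.array([np.cos(1.533),np.sin(1.533),0])
manip.movep(np.array([.5245,.246,.43])+.02*x,q); a=look("w_fork"); print(manip.current_ee_pos(),manip.current_time_s(),manip.current_qpos())
manip.movep(np.array([.441,.027,.43])+.02*x,q); b=look("w_pin"); print(manip.current_ee_pos(),manip.current_time_s(),manip.current_qpos())
f=2.6; A=cv2.resize(a[90:310,180:330],None,fx=f,fy=f,interpolation=cv2.INTER_CUBIC);B=cv2.resize(b[90:310,180:330],None,fx=f,fy=f,interpolation=cv2.INTER_CUBIC)
save(np.hstack([A,B]),"fp")
```

```text
[0.5259 0.2655 0.4295] 29.0917 [-0.6878  0.3563  0.1781  1.6391 -0.0673  1.153  -0.5324]
[0.4421 0.0476 0.4298] 30.375 [-0.4609  0.1076  0.2591  1.966  -0.0312  1.0721 -0.225 ]
```

View pics/fp.png

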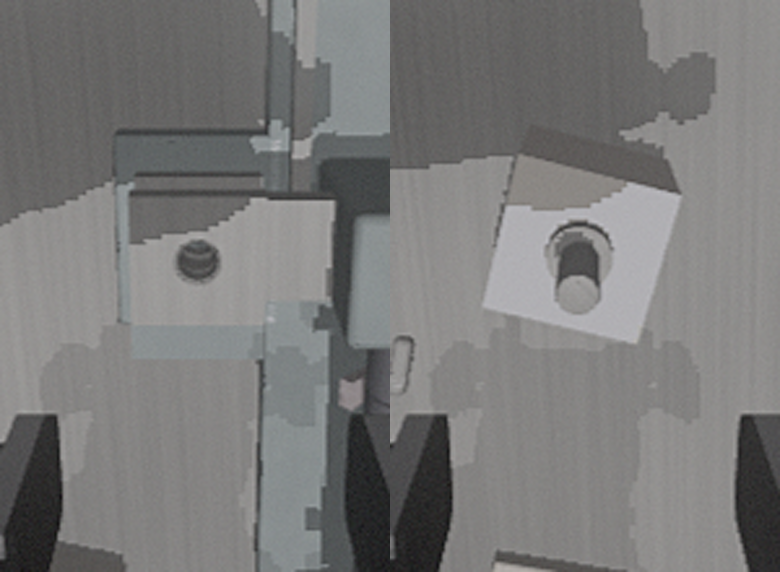

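The fork hole is at native (255.8,190.0), with the lug hole visible beneath it. The pin's stem top is at (252.3,203.1) and its head at (252.7,186.2). I'll refine these numerically.

Run:
```python
from h import *
import json
cf=json.load(open("pics/w_fork.json"));cp=json.load(open("pics/w_pin.json"))
gf=np.load("pics/w_fork.npy").max(2).astype(int);gp=np.load("pics/w_pin.npy").max(2).astype(int)
print(gf[180:201,244:268]);print(gp[192:212,240:266])
for n,uv,z in (("stem",(252.3,203.1),.113),("head",(252.7,186.2),.073)): print(n,onz(cp,uv,z))
print("fork",onz(cf,(255.8,190.),.09))
```

```text
[[151 150 148 151 151 154 155 155 159 160 161 163 164 162 159 157 156 152
  155 153 158 159 155 156]
 [156 156 155 157 156 160 162 163 161 161 160 163 167 167 162 160 159 157
  157 156 159 159 157 155]
 [152 152 153 153 155 157 162 164 154 131 122 127 115 106 123 147 158 156
  157 156 159 158 155 156]
 [155 152 153 156 157 162 155 142 125 106  96  92  85  89  96 111 134 148
  156 160 158 158 156 157]
 [153 152 153 154 155 125 114 106  89 100 110 103  96  93  94  86  96 119
  138 155 161 161 160 157]
 [152 150 153 157 147 119  94  73  73  77  86  91  87  80  82  71  69  92
  101 139 162 161 157 155]
 [154 154 153 151 134 105  92  90  72  77  70  79  81  77  73  66  72  86
   92  93 149 161 159 158]
 [152 155 158 140 117  91  82 101 100  98  85  83  77  74  86  94 100  88
   74 101 141 160 156 155]
 [154 155 152 134  99  78  71  87 102 109 106 103 103 104 102 107 103  79
   62 103 132 152 159 155]
 [154 156 148 132  93  67  71  74  79  84  89  94 100  98  90  90  84  70
   67  86 119 152 158 156]
 [153 157 142 127  95  71  76  73  75  77  77  80  79  79  77  75  76  71
   73  81 113 15
[... 2586 characters left out ...]
149 150 147 152 152 151 148 147 150
  144 135 163 181 180 181 177 179]
 [179 179 181 182 182 157 147 150 149 145 149 149 147 146 145 149 148 144
  151 167 181 182 179 179 178 180]
 [179 179 178 180 183 165 147 146 149 150 145 148 149 147 147 149 146 139
  157 176 182 178 181 181 177 177]
 [179 180 180 177 180 180 171 154 145 143 145 146 146 147 142 140 149 171
  177 180 181 179 179 179 180 179]
 [181 181 177 180 178 180 180 180 168 159 143 138 136 138 149 155 169 181
  180 179 180 177 179 178 178 178]
 [179 176 179 177 179 179 177 180 179 177 176 177 176 175 177 180 180 181
  181 179 178 180 179 181 181 177]]
stem [0.437  0.0242 0.113 ]
head [0.4369 0.0271 0.073 ]
fork [0.5239 0.2462 0.09  ]
```

Run:
```python
from h import *
q=down(1.533).as_quat(); P=np.array([.4367,.0243,.254]); F=np.array([.5236,.2459])
manip.move_linear(P+[0,0,.05],q,.15); manip.move_linear(P,q,.08); f0=np.array(manip.current_ft_force()); t0=np.array(manip.current_wrist_torque())
manip.move_gripper(.05,60); manip.hold(.2); print("open",manip.current_opening()*85,manip.current_ft_force()-f0,manip.current_ee_pos()-P)
manip.move_linear(P+[0,0,.125],q,.12); manip.hold(.1); print("lift",manip.current_opening()*85,manip.current_ft_force()-f0)
manip.movep([F[0],F[1],.379],q); manip.move_linear([F[0],F[1],.346],q,.05); manip.hold(.3)
f0=np.array(manip.current_ft_force());print(manip.current_ee_pos(),manip.current_time_s())
s=imaging.grab_frame("scene");t=imaging.grab_frame("top");np.save("pics/s_in.npy",s)
a=cv2.resize(s[210:310,310:410],(500,500),interpolation=cv2.INTER_CUBIC);save(a,"pin_over")
z=.346
while z>.300:
    z-=.002; manip.move_linear([F[0],F[1],z],q,.03); f=np.array(manip.current_ft_force())-f0
    print(round(z-.189,3),f,np.array(manip.current_ee_pos())[:2]-F)
    if f[2]>7: break
print(manip.current_time_s())
```

```text
open 14.474071493695863 [-0.8557  0.5204  7.3665] [0.0002 0.     0.0004]
lift 14.007355592445412 [ 0.0705 -0.0429 -0.3115]
[0.5237 0.2459 0.3462] 36.125
0.155 [ 0.011   0.9128 -0.1062] [-0.0001 -0.    ]
0.153 [-0.5871  0.813   0.104 ] [-0.0001 -0.    ]
0.151 [0.5458 1.3357 0.1057] [-0.0001 -0.    ]
0.149 [0.5287 0.5993 0.9256] [-0.0001 -0.    ]
0.147 [0.2325 1.1589 0.3027] [-0.0001 -0.    ]
0.145 [ 0.8796  0.4219 -0.1169] [-0.0001 -0.    ]
0.143 [-0.5125  0.9962 -0.2843] [-0.0001 -0.    ]
0.141 [-0.1002  1.6183 -0.475 ] [-0.0001 -0.    ]
0.139 [ 0.5436 -0.0416 -0.6297] [-0.0001 -0.    ]
0.137 [-0.8742  0.3852 -0.7779] [-0.0001 -0.    ]
0.135 [-0.0782  0.5466 -0.0845] [-0.0001 -0.    ]
0.133 [0.2948 0.0253 0.4795] [-0. -0.]
0.131 [0.0588 1.3116 0.3933] [-0. -0.]
0.129 [0.6255 0.6852 0.3904] [-0.0001 -0.    ]
0.127 [-0.6473  0.5886 -0.0441] [-0. -0.]
0.125 [0.4023 1.3331 0.2548] [-0.0001 -0.    ]
0.123 [-0.0029  0.1053  0.7028] [-0.0001 -0.    ]
0.121 [-0.3396  0.9269  0.5531] [-0.0001  0.    ]
0.119 [-0.0055  0.9197 -0.1799] [-0.     -0.0001]
0.117 [ 0.0415 -0.3613  0.6184] [-0.0001 -0.    ]
0.115 [-0.2129  0.9224 -1.3508] [-0.0001 -0.    ]
0.113 [0.6289 0.8715 0.3065] [-0.0001 -0.    ]
0.111 [-0.0562  0.362  -0.1179] [-0. -0.]
41.975
```

Run:
```python
from h import *
w=imaging.grab_frame("wrist");s=imaging.grab_frame("scene")
a=cv2.imread("pics/pin_over.png")[:,:,::-1];a=cv2.resize(a,(280,280))
b=cv2.resize(s[210:310,310:410],(280,280),interpolation=cv2.INTER_CUBIC)
save(np.hstack([np.vstack([a,b]),cv2.resize(w[150:384,150:360],(502,560),interpolation=cv2.INTER_CUBIC)]),"chk")
```

```text
(no output)
```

View pics/chk.png

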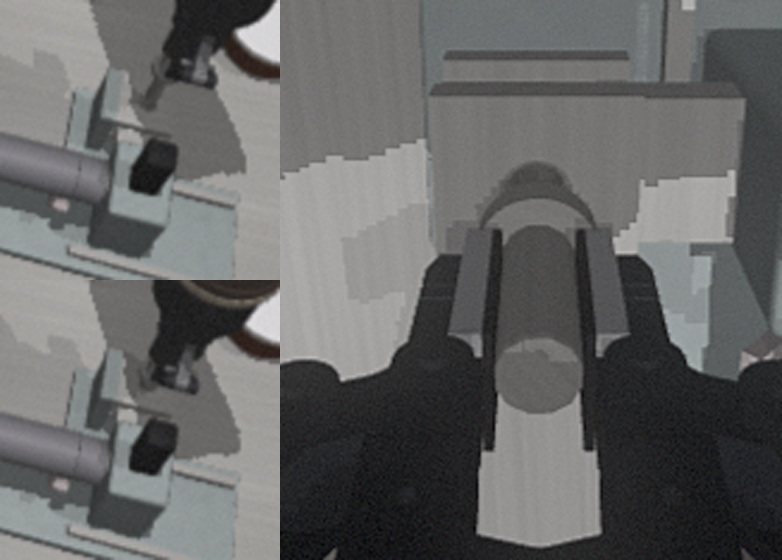

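The pin is held upright in the pads, and its shank is going into the fork hole (seen just above the head at (537,180)). I'll continue down to the head.

Run:
```python
from h import *
q=down(1.533).as_quat(); F=[.5236,.2459]; z=.300
f0=np.array(manip.current_ft_force())
while z>.272:
    z-=.002 if z>.283 else .001; manip.move_linear([*F,z],q,.03); f=np.array(manip.current_ft_force())-f0
    print(round(z-.189,3),f)
    if f[2]>8: break
print(manip.current_ee_pos(),manip.current_time_s())
```

```text
0.109 [-0.0459 -0.2469  0.1236]
0.107 [-0.8526 -0.075  -0.2868]
0.105 [-0.1153 -0.3592 -0.352 ]
0.103 [ 0.3197 -0.6654  0.6286]
0.101 [-0.3546 -0.5666  0.39  ]
0.099 [ 0.0796 -0.6495  0.2591]
0.097 [-1.1016 -0.2326 -0.4251]
0.095 [ 0.5323 -0.9767  0.3424]
0.093 [-0.5599 -0.6751 -0.5966]
0.092 [-0.1306 -0.1139  0.6516]
0.091 [-0.4787 -1.3048  0.1283]
0.09 [-1.569  -2.2604  7.0726]
0.089 [-4.746  -2.8941 16.9469]
[0.5237 0.2459 0.2794] 45.325
```

Run:
```python
from h import *
q=down(1.533).as_quat()
manip.move_linear([.5236,.2459,.279],q,.02); manip.move_gripper(.45); manip.hold(.2)
manip.move_linear([.5236,.2459,.37],q,.12)
manip.movep((.56,.18,.43),q); manip.hold(.3)
c=imaging.calibration("wrist");im=imaging.grab_frame("wrist");s=imaging.grab_frame("scene");print(manip.current_time_s(),manip.current_ft_force())
for n,p in [("stem",(.5236,.2459,.138)),("head top",(.5236,.2459,.098)),("handle top",(.6087,.2415,.18))]: print(n,proj(c,np.array(p))-[90,0])
b=cv2.resize(s[150:300,130:410],(480,257),interpolation=cv2.INTER_CUBIC)
A=cv2.resize(im[0:384,90:370],(420,576),interpolation=cv2.INTER_CUBIC); B=cv2.resize(s[140:310,130:410],(380,231),interpolation=cv2.INTER_CUBIC); B2=cv2.resize(s[225:300,260:410],(380,190),interpolation=cv2.INTER_CUBIC)
save(np.hstack([A,np.vstack([B,B2,np.zeros((155,380,3),np.uint8)])]),"final")
```

```text
47.9167 [0.0596 0.5419 0.1295]
stem [115.8612 105.1018]
head top [122.7203 101.0702]
handle top [242.1801 113.1648]
```

View pics/final.png

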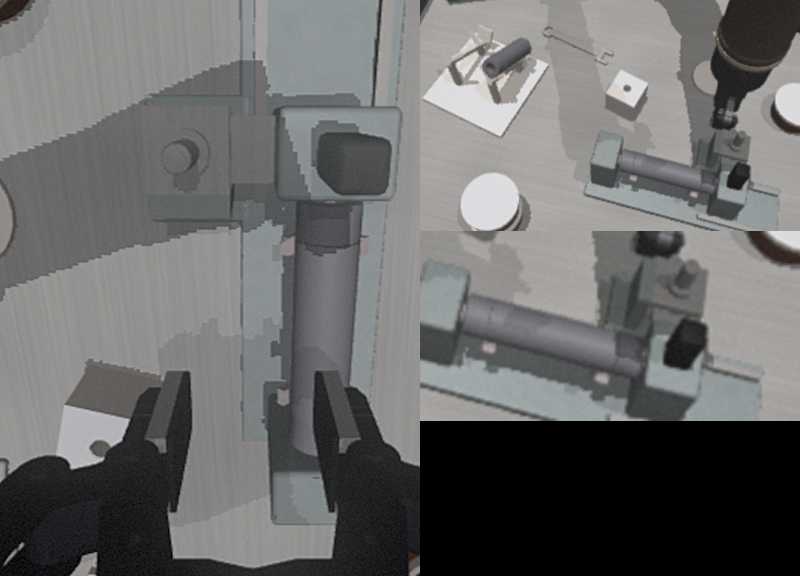

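The final view shows the pin standing in the fork with its head on the plate at (187,150). The tailstock is at the fork with the roller between both centres, the short roller is still in the rack, and the pin block is empty. As a last check of flushness I'll touch the stem top lightly (expected at 138 mm), then clear away.

Run:
```python
from h import *
q=down(1.533).as_quat(); F=[.5236,.2459]
manip.move_gripper(0.0,20); manip.movep([*F,.345],q); manip.move_linear([*F,.316],q,.08); manip.hold(.2); f0=np.array(manip.current_ft_force()); z=.316
while z>.304:
    z-=.001; manip.move_linear([*F,z],q,.03); f=np.array(manip.current_ft_force())-f0
    if f[2]>6: break
print("contact stem top z",manip.current_ee_pos()[2]-.173,f)
manip.move_linear([*F,.40],q,.15); manip.movep((.50,.12,.43),q); manip.hold(.3)
print(manip.current_time_s(),manip.current_ft_force())
c=imaging.calibration("wrist");im=imaging.grab_frame("wrist");np.save("pics/w_end.npy",im)
g=im.max(2)
for n,p in (("handle top",(.6087,.2415,.18)),("stem top",(.5236,.2459,.138))):
    u=proj(c,np.array(p)).round().astype(int); print(n,u,g[max(u[1]-2,0):u[1]+3,u[0]-2:u[0]+3].mean() if u[1]>2 else None)
manip.job_done()
```

```text
contact stem top z 0.1385380556501306 [-4.257  -1.649  13.7918]
52.7417 [-0.5057 -0.3279 -1.1949]
handle top [441   1] None
stem top [285  12] 163.56
the job is handed in; nothing more can be done
```

I laid the longer roller in the saddles, slid the tailstock home and pinned it. I handed the job in at about 53 s, with the robot clear of everything.

**What my checks showed**
- **Roller:** It was lowered on force feedback, with its middle about 21–24 mm past seat_mid towards the tailstock. The last picture viewed shows it between both centres.
- **Tailstock:** It started part-way in and moved about 52 mm before meeting a firm stop. I expected about 51 mm from the fork-to-lug distance.
- **Pin:** It went down through fork and lug with no side contact. The head met the fork with its underside at 90 mm, and a final light touch found the stem top at 138.5 mm (138 expected), so the head is flush.
- **Left alone:** The shorter roller was still in the rack, and I did not touch the turquoise roller.

**What disagreed or was not checked**
- **Grasp tilt:** The first grasp at the full 30° tilt failed with an IK error because a joint reached its limit. Nothing moved at that step, and I gripped at 20° instead.
- **Stem and handle position:** In the last picture viewed, the stem top and handle top were each about 4–5 pixels from where I predicted, about 3–4 mm. I put this down to reading and calibration error, because the head position and the touch check agreed.
- **After the touch check:** I viewed no further picture. The handle top fell at the edge of that last frame, so I did not re-check the tailstock position after the touch.

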